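Third hand at the payload bench: hold a connector housing against the sprung stop

ROBOT

A 6-joint arm with a two-finger parallel gripper is mounted at the origin on the work surface. World frame = base frame: x ahead of the robot, y to its left, z up, the work surface at z = 0. Lengths are in m, angles in rad, forces in N, time in s.
With the tool pointing down it reaches from about 0.3 to 0.875 m from the base axis. Payload 6.4 kg.
Tool frame: the origin (TCP) lies at the very end of the fingers, on their centre line; the grasp point (between the pads) lies 19 mm behind it; z points along the fingers, y is the direction in which the jaws open and shut (so a half turn about z gives the same grasp; the last joint's range is limited). The gripper opens to 85 mm and grips with 20 to 120 N. Pads are 22 mm wide; open, the fingers measure 114 mm over their backs; the gripper's body (76 mm by 85 mm) begins 54 mm behind the grasp point. The pads swing forward as they close: fully open they stand 13 mm farther back than shut.
Start: joints at [-1.366, 0.181, 1.607, -0, 1.354, -0.206], TCP at [0.23, -0.527, 0.209] pointing down, gripper open.
Joint ranges: [-2.99, 2.99], [-0.89, 2.07], [0.3, 2.58], [-1.14, 4.28], [0, 2.63], [-3.12, 3.12]. Speed limits (rad/s): [2.57, 2.57, 3.01, 3.14, 3.14, 3.14].

INTERFACE

Orientations are given as a unit quaternion [w, x, y, z].
In Python, from bench import arm, eyes, ticket gives the robot as it stands.
- The arm moves only by the tool carry_out, never from a script. Its argument "commands" is a list that holds one entry, the list of rows, each a list of 7 numbers: the shift along the tool's x, y, z in mm, then the turn, a rotation vector about the tool's x, y, z in degrees, then the closure, from -1 (fully open) to 1 (shut). In form: [[[x, y, z, wx, wy, wz, claw], ...]]. A call has exactly 8 rows; each row shifts and turns the commanded pose from where the row before left it, along the tool's axes as they then stand; what a row does not reach is not made up. A row lasts 1/12 s, in which the tool goes at most 41.7 mm and 7.16 degrees, less where a joint would pass 70% of its speed; a pose out of reach is approached as far as the arm can. A call with a gripper value outside its range is refused whole. The fingers move at their own pace and stop on an object; "grip_force" is the grip in N (left out, the last holds). Time passes only in rows, so rows that do not move let the fingers close, or fill a call up. It gives the time, the measured TCP pose, the force and the opening at its end, in the units of the state.
- arm.get_obs(): the state, without advancing time (a new reading comes with each control period).
- eyes.read_camera(name): name is "side" or "top"; returns the picture (420x560x3 uint8, red, green, blue); there is no depth.
- eyes.calibration(name): a dict with "intrinsics" (3x3 intrinsics, pixels), "camera_from_world" (4x4, takes a point from world to camera coordinates). Camera axes: x right, y up, looking along -z (the intrinsics and any distortion apply to the point x, -y, -z); pixel columns grow to the right and rows downward; lengths in m; the calibration is good to about 2 mm. A picture is of the moment at which its call begins. calibration takes no time and is no camera call.
- ticket.finish_job(): hands the job in, once; it reports no verdict.
The state is a dict: "t": time; "joints": joint angles; "joint_vel": joint speeds; "effort": joint torques, N m; "tool_pos": TCP position; "ee_rot": TCP orientation; "ft_force": force on the tool from outside, world axes, zero at the start; "torque": the same for the moment, N m; "gripper_width": opening from 0.0 (shut) to 1.0 (fully open).
Only numpy, scipy, OpenCV 4.12 (cv2) and the standard library are available. Lean on these libraries where they do the work, as an engineer would, in place of code of your own. Each camera call takes 0.05 s, during which the arm holds its last target.

TASK

Take the blue connector housing from the rubber mat and set it, ears down and with its brass socket pointing away from the orange sprung stop, flat in the recess of the aluminium jig, clear of the stop. Then slide it along the recess against the stop until the black pointer is in the green zone of the gauge (about 10 N), never letting the pointer reach the red zone, and finish while still holding it pressed there, steady and seated flat, so that a colleague can fasten it. Do not drop the housing, and leave the other things on the bench where they are.

Things in the scene. Friction and masses are not known exactly. Their poses are not given: they have to be found in the camera images.
- housing: Blue housing, 200 to 420 g: block 44 (x) by 40 (y) by 56 mm high (z up), with a mounting ear at the foot on each y side; the foot is 44 by 74 mm over the ears, 6 mm thick. Brass socket on the -x side; the +x side is flat and goes to the stop. Origin: centre of its underside. Starts ears down on the mat, x axis within 75 degrees of world +x. Grip it across y, above the ears.
- socket (a point): Outer end of the round brass socket (22 mm in diameter, standing out 12 mm from the housing's -x side), on its axis, 34 mm from the housing's middle, 28 mm above its underside.
- flat_face (a point): Middle of the housing's flat +x side, 22 mm from the middle of the housing, 28 mm above the underside.
- mat: Black rubber mat, 200 x 200 mm, 4 mm thick, fixed to the bench; the housing starts on it. Origin: centre of its underside. Mat and jig may lie on either side.
- jig: Aluminium jig fixed to the bench. x runs along the recess towards the stop (within 20 degrees of world +x), z up. Base plate 12 mm thick, 116 mm wide, x from -115 to 150 mm. Origin: at bench level, on the recess's middle line. Grey block behind the stop: x 55 to 147 mm, 70 mm wide, top at z = 58 mm; the gauge is on its top.
- recess (a point): Point on the floor of the recess (top of the base plate, z = 12 mm), on its middle line, 30 mm before the jig's origin; 40 mm before the free stop's face: a fair place to set the housing's middle. The recess is 84 mm wide between dark rails 16 mm wide that stand 8 mm above the floor, and runs in the jig's x from a low end wall (8 mm) at -101 mm to the stop's face, at 10 mm when free.
- gauge (a point): Middle of the green zone on top of the grey block, 108 mm from the jig's origin along x, 59 mm above the bench. Zones from the robot's side outward: white, green (12 mm), white (8 mm), red. The black pointer, a 60 mm bar across the zones on a steel strip, starts 20 mm short of this point and moves with the stop; its top is 64.5 mm above the bench.
- press_plate: Orange front plate of the sprung stop, 70 mm wide (y), 46 mm high, 12 mm thick. Origin: middle of the face that the housing is pressed against, 36.5 mm above the bench; x axis points away from the housing along the jig's +x, z up. It moves with the stop.
- stop (a joint): Travel of the sprung stop along the jig's +x, in m: 0 free, 0.040 at its end. The spring takes 500 N per metre with no preload (10 N at 0.020). The black pointer on top moves with it: in the green zone from 0.014 to 0.026, at the red zone from 0.034.
- collar: Steel ring, 36 mm outside, 20 mm bore, 12 mm high, lying on the mat. Origin: centre of its underside. Bystander.
- thumb_nut: Flanged brass nut, 30 mm across, 16 mm high, on the mat. Origin: centre of its underside. Bystander.
- screwdriver: Black-handled screwdriver about 0.2 m long, lying roughly along world x on the right of the bench. Bystander.
- battery: Green battery block, 100 x 65 x 95 mm, right of the bench. Origin: centre of its underside. Bystander.
- bottle: Clear bottle with a blue cap, 56 mm wide, 110 mm tall, beyond the gap between mat and jig. Origin: centre of its underside. Bystander.
- cup: Open steel cup, 76 mm wide, 90 mm tall, left of the bench. Origin: centre of its underside. Bystander.

How it is judged:
By the outcome, as a careful person would: the job done as asked, in the order asked, and still so for the second after the job is handed in, while the arm keeps its last pose, push and grip.
It also fails if it takes over 42 s, if anything falls off the work surface, if the arm or the gripper's body presses on something with over 40 N, if the wrist force passes 120 N, or if a joint passes its speed limit or range.

## Working session

There is one attempt and no reset: what is moved stays moved. The work goes in short steps, Python scripts to look and compute and a tool call to move; the robot and the scene stay as the last step left them, time stands still between calls to the robot, and variables do not carry over. Pictures are saved under pics/ and viewed, and the job is handed in when it is done.

Besides the shell and the picture viewer there is one more tool, called as name([rows], argument=value, ...), one row to a line, values as JSON. carry_out: Moves the arm, as the interface text tells. Its arguments: {"type":"object","properties":{"commands":{"type":"array"},"grip_force":{"type":"number"}},"required":["commands"]}

```bash
ls; mkdir -p pics
python3 - <<'E'
from bench import arm, eyes, ticket
import cv2
for n in ("top","side"):
    im=eyes.read_camera(n); cv2.imwrite(f"pics/{n}0.png",im[:,:,::-1])
    print(n,eyes.calibration(n))
print(arm.get_obs())
E
```

```text
pics
top {'intrinsics': array([[450.66952725,   0.        , 277.58684126],
       [  0.        , 450.66952725, 210.35471313],
       [  0.        ,   0.        ,   1.        ]]), 'camera_from_world': array([[-0.01981751, -0.99958142, -0.02107718,  0.00223491],
       [ 0.98844078, -0.02275721,  0.14988975, -0.60716377],
       [-0.15030667, -0.0178631 ,  0.98847803, -1.33732242],
       [ 0.        ,  0.        ,  0.        ,  1.        ]])}
side {'intrinsics': array([[382.30786516,   0.        , 274.78604293],
       [  0.        , 382.30786516, 217.3501838 ],
       [  0.        ,   0.        ,   1.        ]]), 'camera_from_world': array([[ 0.99774506, -0.06686165, -0.00585817, -0.58705748],
       [ 0.04886197,  0.66375141,  0.74635553, -0.0725339 ],
       [-0.04601419, -0.74495878,  0.66552168, -0.99695663],
       [ 0.        ,  0.        ,  0.        ,  1.        ]])}
{'t': 0.1, 'joints': array([-1.36627889e+00,  1.81498647e-01,  1.60792861e+00, -3.86824542e-06,
        1.35385916e+00, -2.06341026e-01]), 'joint_vel': array([-0.00121961, -0.00105755, -0.00238891, -0.00086466, -0.00093311,
        0.00185878]), 'effort': array([ 2.07049311e-04, -4.45880413e+01, -3.52239954e+01, -4.52196036e-04,
        4.08064574e-03, -2.48776360e-05]), 'tool_pos': array([ 0.22952902, -0.52658552,  0.20824642]), 'ee_rot': array([-8.46879200e-04,  9.78973081e-01,  2.03987720e-01, -1.11625580e-06]), 'ft_force': array([ 0.95590875, -0.79333635, -0.24092565]), 'torque': array([ 0.05170805, -0.03463404,  0.01255589]), 'gripper_width': 1.0016780076499918}
```

View pics/top0.png

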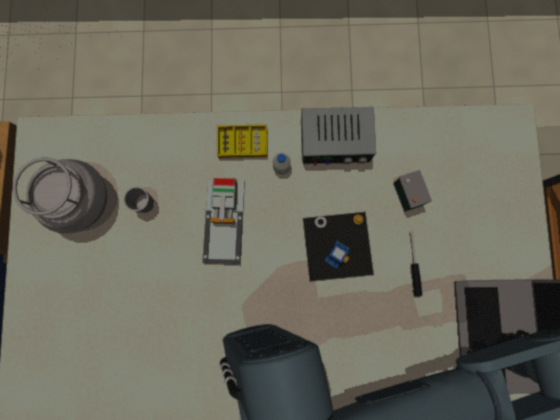

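View pics/side0.png

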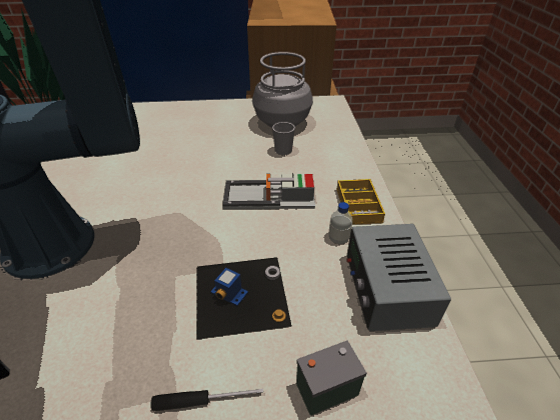

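The top view has +x up and +y left. It shows the housing at about (340,253), the jig around (224,220) and its stop at (222,218). The side view shows the housing at (228,285) and the jig at (270,190). Next I'll zoom in.

Run:
```python
import cv2,numpy as np
t=cv2.imread("pics/top0.png");s=cv2.imread("pics/side0.png")
a=cv2.resize(t[165:290,195:385],None,fx=4,fy=4,interpolation=cv2.INTER_CUBIC)
cv2.imwrite("pics/tz.png",a)
b=cv2.resize(s[160:345,190:330],None,fx=3.2,fy=3.2,interpolation=cv2.INTER_CUBIC)
cv2.imwrite("pics/sz.png",b)
```

```text
(no output)
```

View pics/tz.png

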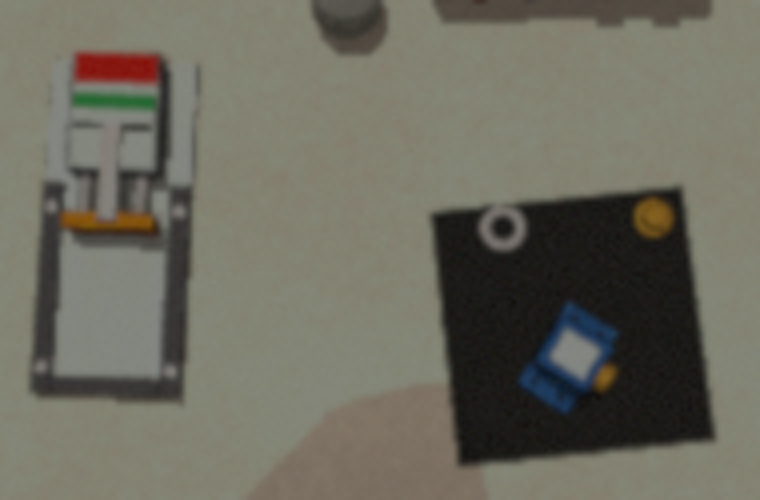

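View pics/sz.png

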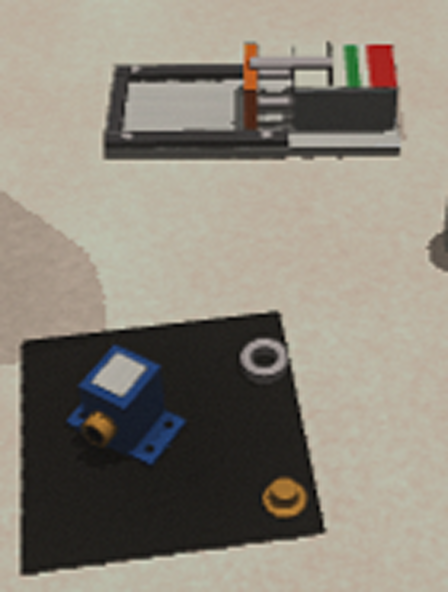

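```bash
cat > h.py <<'E'
import cv2,numpy as np
from bench import arm, eyes, ticket
def ray(n,px,z):
    c=eyes.calibration(n);K=c["intrinsics"];T=c["camera_from_world"]
    d=np.linalg.inv(K)@np.array([px[0],px[1],1.]);d=np.array([d[0],-d[1],-d[2]])
    R=T[:3,:3];o=-R.T@T[:3,3];d=R.T@d
    return (o+d*(z-o[2])/d[2])[:3]
def proj(n,p):
    c=eyes.calibration(n);q=c["camera_from_world"]@np.r_[p,1.];q=q[:3]*[1,-1,-1]
    u=c["intrinsics"]@q;return u[:2]/u[2]
def tri(a,b):
    A=[];y=[]
    P=[]
    for n,px in (("top",a),("side",b)):
        p0=ray(n,px,0);p1=ray(n,px,.3);d=(p1-p0)/np.linalg.norm(p1-p0);M=np.eye(3)-np.outer(d,d);A.append(M);y.append(M@p0)
    return np.linalg.lstsq(np.vstack(A),np.hstack(y),rcond=None)[0]
def masks(im):
    h=cv2.cvtColor(im,cv2.COLOR_BGR2HSV);H,S,V=[h[...,i].astype(int) for i in range(3)]
    return dict(blue=(H>98)&(H<125)&(S>110)&(V>40),green=(H>45)&(H<90)&(S>90),red=((H<6)|(H>174))&(S>140)&(V>100),
      orange=(H>6)&(H<24)&(S>140)&(V>70),white=(S<60)&(V>150))
def blob(m,box):
    x0,y0,x1,y1=box;s=np.zeros(m.shape,np.uint8);s[y0:y1,x0:x1]=m[y0:y1,x0:x1]
    n,l,st,c=cv2.connectedComponentsWithStats(s)
    k=1+np.argmax(st[1:,4]);pts=np.argwhere(l==k)[:,::-1].astype(np.float32)
    return c[k],st[k,4],cv2.minAreaRect(pts),pts
E
python3 - <<'E'
from h import *
np.set_printoptions(precision=4,suppress=True)
t=cv2.imread("pics/top0.png");s=cv2.imread("pics/side0.png");M={"top":masks(t),"side":masks(s)}
def show(lbl,k,z,bt,bs):
    cs=[]
    for n,b in (("top",bt),("side",bs)):
        c,a,r,p=blob(M[n][k],b);cs.append(c)
        bx=np.array([ray(n,q,z) for q in cv2.boxPoints(r)])[:,:2]
        print(lbl,n,c,a,"->",ray(n,c,z)[:2],"edges",[ (round(1e3*np.linalg.norm(e)),round(np.degrees(np.arctan2(e[1],e[0])),1)) for e in (bx[1]-bx[0],bx[2]-bx[1])])
    print("   tri",tri(*cs))
show("label","white",.060,(325,240,355,270),(210,265,245,290))
show("green","green",.059,(205,180,245,200),(290,165,330,190))
show("red","red",.059,(205,175,245,190),(290,165,330,190))
show("plate","orange",.0595,(205,210,245,228),(260,165,275,210))
show("socket","orange",.032,(335,250,355,270),(205,280,235,305))
f=lambda q:(195+(q[0]+.5)/4-.5,165+(q[1]+.5)/4-.5)
g=lambda q:(190+(q[0]+.5)/3.2-.5,160+(q[1]+.5)/3.2-.5)
for q in ((570,302),(617,333),(572,413),(518,380)): print("foot",ray("top",f(q),.010)[:2])
for q in ((545,350),(575,328),(612,352),(582,376)): print("labelc",ray("top",f(q),.060)[:2])
for q in ((30,393),(182,402),(43,184),(193,186)): print("rail top",ray("top",f(q),.020)[:2])
for q in ((105,158),(288,154),(118,66),): print("rail side",ray("side",g(q),.020 if q[1]<100 else 0.)[:2])
E
```

```text
Traceback (most recent call last):
  File "h.py", line 24, in blob
    k=1+np.argmax(st[1:,4]);pts=np.argwhere(l==k)[:,::-1].astype(np.float32)
        ~~~~~~~~~^^^^^^^^^^
ValueError: attempt to get argmax of an empty sequence
```

```bash
cat > m.py <<'E'
from h import *
import sys
np.set_printoptions(precision=4,suppress=True)
t=cv2.imread("pics/top0.png");s=cv2.imread("pics/side0.png");M={"top":masks(t),"side":masks(s)}
print(cv2.cvtColor(t,cv2.COLOR_BGR2HSV)[253,338])
def show(lbl,k,z,bt,bs):
    cs=[]
    for n,b in (("top",bt),("side",bs)):
        try: c,a,r,p=blob(M[n][k],b);cs.append(c)
        except ValueError: print(lbl,n,"none");continue
        bx=np.array([ray(n,q,z) for q in cv2.boxPoints(r)])[:,:2]
        print(lbl,n,c,a,"->",ray(n,c,z)[:2],"edges",[ (round(1e3*np.linalg.norm(e)),round(np.degrees(np.arctan2(e[1],e[0])),1)) for e in (bx[1]-bx[0],bx[2]-bx[1])])
    if len(cs)==2: print("   tri",tri(*cs))
show("label","white",.060,(325,240,355,270),(210,265,245,290))
show("green","green",.059,(205,180,245,200),(290,165,330,190))
show("red","red",.059,(205,175,245,190),(290,165,330,190))
show("plate","orange",.0595,(205,210,245,228),(260,165,275,210))
show("socket","orange",.032,(335,250,355,270),(205,280,235,305))
f=lambda q:(195+(q[0]+.5)/4-.5,165+(q[1]+.5)/4-.5)
g=lambda q:(190+(q[0]+.5)/3.2-.5,160+(q[1]+.5)/3.2-.5)
for q in ((570,302),(617,333),(572,413),(518,380)): print("foot",ray("top",f(q),.010)[:2])
for q in ((545,350),(575,328),(612,352),(582,376)): print("labelc",ray("top",f(q),.060)[:2])
for q in ((30,393),(182,402),(43,184),(193,186)): print("rail top",ray("top",f(q),.020)[:2])
for q in ((105,158),(288,154),(118,66),): print("rail side",ray("side",g(q),.020 if q[1]<100 else 0.)[:2])
E
sed -i 's/(S<60)&(V>150)/(S<80)\&(V>110)/' h.py
python3 m.py
```

```text
[ 45  11 135]
label top [338.2442 253.1512] 86 -> [ 0.4715 -0.1896] edges [(26, np.float64(-32.9)), (29, np.float64(-122.5))]
label side [226.8593 276.4815] 135 -> [ 0.4708 -0.1882] edges [(31, np.float64(70.3)), (31, np.float64(-35.5))]
   tri [ 0.4712 -0.1894  0.0615]
green top [223.9815 189.9259] 54 -> [0.6722 0.1522] edges [(58, np.float64(-91.4)), (6, np.float64(179.7))]
green side [299.6809 179.8085] 47 -> [0.6714 0.1571] edges [(11, np.float64(5.4)), (59, np.float64(-93.4))]
   tri [0.671  0.1516 0.0631]
red top [223.4032 181.4032] 124 -> [0.699  0.1539] edges [(19, np.float64(0.1)), (62, np.float64(-91.4))]
red side [308.7822 180.0891] 101 -> [0.6975 0.1537] edges [(24, np.float64(-4.3)), (59, np.float64(-98.1))]
   tri [0.6982 0.1539 0.059 ]
plate top [221.25   220.2065] 92 -> [0.5787 0.1606] edges [(70, np.float64(-91.3)), (12, np.float64(179.7))]
plate side [267.619  181.2381] 42 -> [0.5785 0.1564] edges [(63, np.float64(87.1)), (12, np.float64(-4.3))]
   tri [0.5789 0.1611 0.0561]
socket top [346.05 258.85] 20 -> [ 0.4553 -0.2157] edges [(17, np.float64(-46.8)), (8, np.float64(-136.8))]
socket side [221.0488 291.9756] 41 -> [ 0.4561 -0.2078] edges [(13, np.float64(66.9)), (21, np.float64(-37.4))]
   tri [ 0.456  -0.2144  0.0403]
foot [ 0.5146 -0.1934]
foot [ 0.4898 -0.2288]
foot [ 0.429  -0.1915]
foot [ 0.4552 -0.1509]
labelc [ 0.4751 -0.1677]
labelc [ 0.491  -0.1907]
labelc [ 0.4725 -0.2175]
labelc [ 0.4552 -0.1945]
rail top [0.4526 0.2256]
rail top [0.4433 0.1083]
rail top [0.6154 0.2163]
rail top [0.6111 0.0984]
rail side [0.4449 0.1126]
rail side [0.6096 0.106 ]
rail side [0.4553 0.2244]
```

carry_out([
  [[0,0,0,0,0,-6.7,-1],[0,0,0,0,0,-6.7,-1],[0,0,0,0,0,-6.7,-1],[0,0,0,0,0,-6.7,-1],[0,0,0,0,0,-6.7,-1],[35,0,0,0,0,0,-1],[35,0,0,0,0,0,-1],[35,0,0,0,0,0,-1]],
], grip_force=50)

```text
t: 0.77
tool_pos: [0.2868, -0.4379, 0.2083]
ee_rot: [-0.001, 0.879, 0.477, 0.0]
ft_force: [1.1, -0.2, 0.3]
gripper_width: 1.002
```

carry_out([
  [[38,2,5,0,0,0,-1],[38,2,5,0,0,0,-1],[38,2,5,0,0,0,-1],[38,2,5,0,0,0,-1],[38,2,5,0,0,0,-1],[38,2,5,0,0,0,-1],[38,2,5,0,0,0,-1],[38,2,5,0,0,0,-1]],
])

```text
t: 1.43
tool_pos: [0.4662, -0.1908, 0.1687]
ee_rot: [-0.0, 0.879, 0.477, -0.0]
ft_force: [1.1, -1.1, -0.1]
gripper_width: 1.001
```

```bash
cat >> h.py <<'E'
from scipy.spatial.transform import Rotation as Ro
def delta(p,yaw):
    o=arm.get_obs();q=o["ee_rot"];R=Ro.from_quat([q[1],q[2],q[3],q[0]])
    T=Ro.from_euler("z",yaw,degrees=True)*Ro.from_euler("x",180,degrees=True)
    print("t",round(o["t"],2),"pos",o["tool_pos"].round(4),"toolx yaw",round(np.degrees(np.arctan2(*R.as_matrix()[[1,0],[0,0]])),2),"F",o["ft_force"].round(1),"tq",o["torque"].round(2),"w",round(float(o["gripper_width"]),3))
    print("shift mm",(R.inv().apply(np.array(p)-o["tool_pos"])*1e3).round(1),"turn deg",np.degrees((R.inv()*T).as_rotvec()).round(2))
E
python3 - <<'E'
from h import *
delta([.4716,-.19,.019],57)
cv2.imwrite("pics/t1.png",cv2.resize(eyes.read_camera("top")[165:290,250:420,::-1],None,fx=4,fy=4,interpolation=cv2.INTER_CUBIC))
cv2.imwrite("pics/s1.png",eyes.read_camera("side")[:,:,::-1])
E
```

```text
t 1.43 pos [ 0.4662 -0.1908  0.1687] toolx yaw 57.03 F [ 1.1 -1.1 -0.1] tq [-0.02 -0.04 -0.07] w 1.001
shift mm [  3.7   4.1 149.7] turn deg [-0.01  0.    0.03]
```

View pics/s1.png

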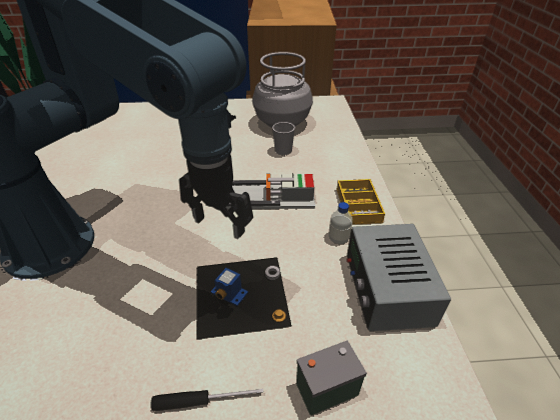

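Run:
```python
from h import *
delta([.4716,-.19,.019],57)
```

```text
t 1.53 pos [ 0.467  -0.1876  0.1678] toolx yaw 57.37 F [-0.8  0.3  0.3] tq [-0.04 -0.02 -0.01] w 1.0
shift mm [  0.2   5.5 148.8] turn deg [-0.14 -0.11  0.37]
```

The gripper hovers above the housing at about (228,285), with the jaws lined up across it. I'll descend.

carry_out([
  [[0,5,20,0,0,0,-1],[0,0,25,0,0,0,-1],[0,0,25,0,0,0,-1],[0,0,22,0,0,0,-1],[0,0,20,0,0,0,-1],[0,0,16,0,0,0,-1],[0,0,12,0,0,0,-1],[0,0,8,0,0,0,-1]],
])

```text
t: 2.2
tool_pos: [0.4685, -0.1952, 0.0193]
ee_rot: [-0.001, 0.879, 0.477, -0.001]
ft_force: [-0.1, -0.2, 0.5]
gripper_width: 1.0
```

Run:
```python
from h import *
delta([.4716,-.19,.019],57)
for n,(x0,y0) in (("top",(280,190)),("side",(170,220))):
    cv2.imwrite(f"pics/{n}2.png",cv2.resize(eyes.read_camera(n)[y0:y0+120,x0:x0+130,::-1],None,fx=4,fy=4,interpolation=cv2.INTER_CUBIC))
delta([.4716,-.19,.019],57)
```

```text
t 2.2 pos [ 0.4685 -0.1952  0.0193] toolx yaw 57.01 F [-0.1 -0.2  0.5] tq [-0.03 -0.03 -0.03] w 1.0
shift mm [ 6.1 -0.2  0.3] turn deg [-0.16  0.    0.01]
t 2.3 pos [ 0.4685 -0.195   0.0197] toolx yaw 57.01 F [ 0.8  0.4 -0.1] tq [-0.01  0.01  0.02] w 1.001
shift mm [ 5.9 -0.1  0.7] turn deg [-0.18 -0.    0.01]
```

View pics/side2.png

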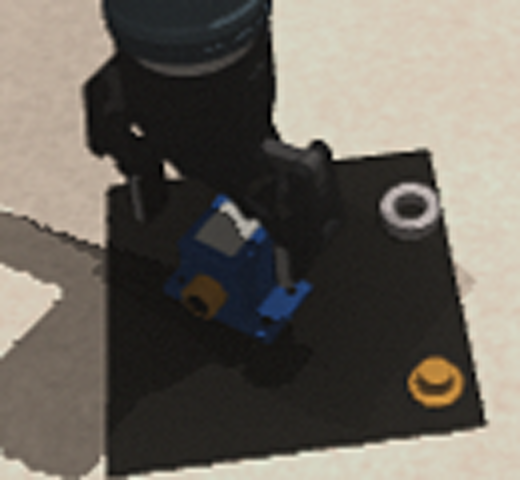

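View pics/top2.png

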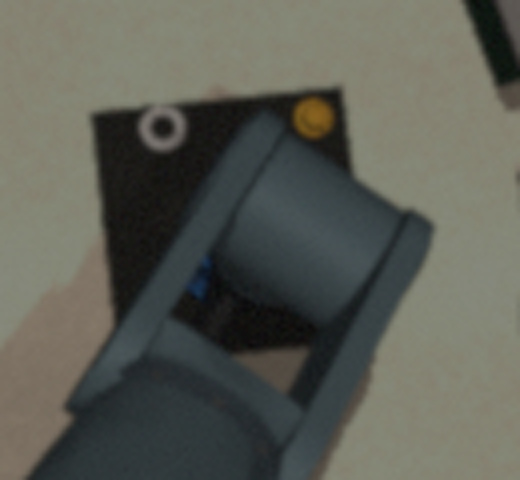

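The fingers straddle the block between the ears. I'll shift 6 mm along tool x to centre the pads, then close.

carry_out([
  [[3,0,0,0,0,0,-1],[3,0,0,0,0,0,-1],[0,0,0,0,0,0,-0.5],[0,0,0,0,0,0,-0.2],[0,0,0,0,0,0,0],[0,0,0,0,0,0,0.2],[0,0,0,0,0,0,0.5],[0,0,0,0,0,0,1]],
], grip_force=60)

```text
t: 2.97
tool_pos: [0.4736, -0.1907, 0.0218]
ee_rot: [0.001, 0.879, 0.477, 0.0]
ft_force: [-0.7, 0.1, 6.0]
gripper_width: 0.454
```

carry_out([
  [[0,0,0,0,0,0,1],[0,0,0,0,0,0,1],[0,0,0,0,0,0,1],[0,0,0,0,0,0,1],[0,0,0,0,0,0,1],[0,0,0,0,0,0,1],[0,0,0,0,0,0,1],[0,0,0,0,0,0,1]],
])

```text
t: 3.63
tool_pos: [0.4736, -0.1907, 0.0218]
ee_rot: [0.0, 0.879, 0.477, 0.0]
ft_force: [-1.4, 1.1, 6.2]
gripper_width: 0.449
```

Run:
```python
from h import *
delta([.4716,-.19,.019],57)
cv2.imwrite(f"pics/side3.png",cv2.resize(eyes.read_camera("side")[220:340,170:300,::-1],None,fx=4,fy=4,interpolation=cv2.INTER_CUBIC))
```

```text
t 3.63 pos [ 0.4736 -0.1907  0.0218] toolx yaw 57.04 F [-1.4  1.1  6.2] tq [0.22 0.24 0.01] w 0.449
shift mm [-0.4 -2.   2.8] turn deg [ 0.06 -0.    0.04]
```

View pics/side3.png

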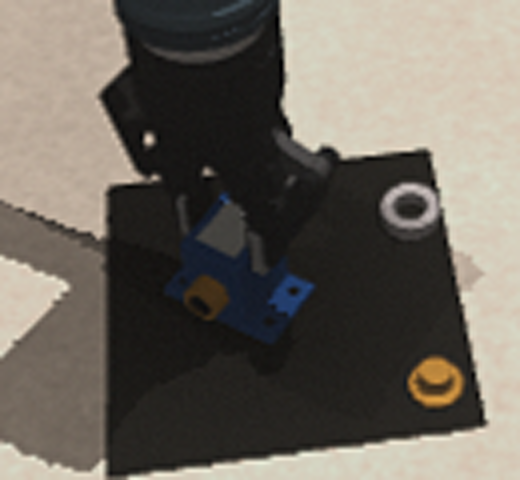

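The jaws closed at about 38 mm and the housing is upright between the pads. I'll lift slowly.

carry_out([
  [[0,0,-5,0,0,0,1],[0,0,-10,0,0,0,1],[0,0,-15,0,0,0,1],[0,0,-20,0,0,0,1],[0,0,-20,0,0,0,1],[0,0,-15,0,0,0,1],[0,0,-5,0,0,0,1],[0,0,0,0,0,0,1]],
])

```text
t: 4.35
tool_pos: [0.4738, -0.1909, 0.1127]
ee_rot: [0.001, 0.879, 0.477, 0.001]
ft_force: [-0.2, 0.5, -3.4]
gripper_width: 0.448
```

Run:
```python
from h import *
delta([.5335,.1625,.090],-3.4)
cv2.imwrite(f"pics/side4.png",cv2.resize(eyes.read_camera("side")[180:330,150:310,::-1],None,fx=4,fy=4,interpolation=cv2.INTER_CUBIC))
```

```text
t 4.35 pos [ 0.4738 -0.1909  0.1127] toolx yaw 57.04 F [-0.2  0.5 -3.4] tq [ 0.03 -0.03 -0.03] w 0.448
shift mm [ 329.  -142.3   22.2] turn deg [ 0.16 -0.08 60.44]
```

View pics/side4.png

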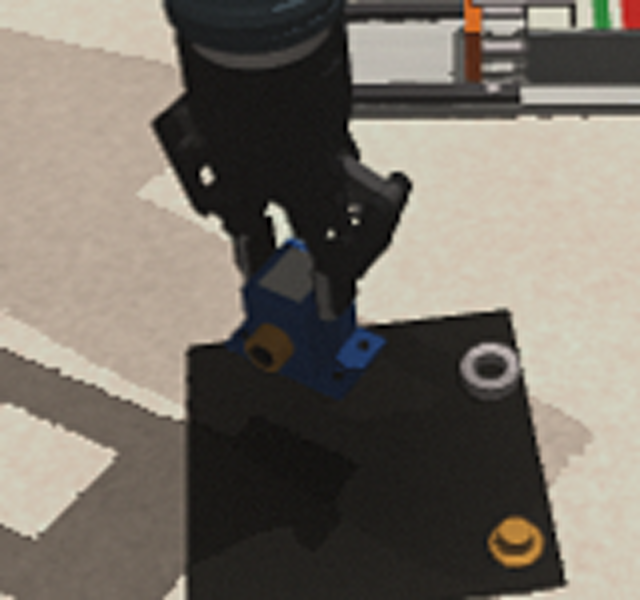

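The lift reads about 3.4 N (roughly 340 g) and the housing hangs level. I'll carry it over to the jig, then turn it.

carry_out([
  [[15,-6,0,0,0,0,1],[28,-12,0,0,0,0,1],[33,-14,0,0,0,0,1],[33,-14,0,0,0,0,1],[33,-14,0,0,0,0,1],[33,-14,0,0,0,0,1],[33,-14,0,0,0,0,1],[33,-14,0,0,0,0,1]],
])

```text
t: 5.07
tool_pos: [0.5173, 0.0692, 0.1094]
ee_rot: [-0.001, 0.879, 0.477, -0.001]
ft_force: [1.7, 0.0, -3.6]
gripper_width: 0.45
```

carry_out([
  [[33,-14,0,0,0,0,1],[30,-13,0,0,0,0,1],[25,-13,0,0,0,0,1],[0,0,0,0,0,6,1],[0,0,0,0,0,6,1],[0,0,0,0,0,6,1],[0,0,0,0,0,6,1],[0,0,0,0,0,6,1]],
])

```text
t: 5.73
tool_pos: [0.5314, 0.1629, 0.109]
ee_rot: [-0.0, 0.973, 0.231, -0.002]
ft_force: [-0.5, -0.3, -3.5]
gripper_width: 0.449
```

carry_out([
  [[0,0,0,0,0,6,1],[0,0,0,0,0,6,1],[0,0,0,0,0,6,1],[0,0,0,0,0,6,1],[0,0,0,0,0,6,1],[0,0,0,0,0,0,1],[0,0,0,0,0,0,1],[0,0,0,0,0,0,1]],
])

```text
t: 6.4
tool_pos: [0.5322, 0.1628, 0.1101]
ee_rot: [0.0, 1.0, -0.024, -0.001]
ft_force: [0.3, 0.3, -3.4]
gripper_width: 0.452
```

Run:
```python
from h import *
delta([.5335,.1625,.090],-3.4)
cv2.imwrite(f"pics/side5.png",cv2.resize(eyes.read_camera("side")[100:225,200:340,::-1],None,fx=4.5,fy=4.5,interpolation=cv2.INTER_CUBIC))
cv2.imwrite(f"pics/top5.png",cv2.resize(eyes.read_camera("top")[165:290,180:320,::-1],None,fx=4.5,fy=4.5,interpolation=cv2.INTER_CUBIC))
delta([.5335,.1625,.090],-3.4)
```

```text
t 6.4 pos [0.5322 0.1628 0.1101] toolx yaw -2.79 F [ 0.3  0.3 -3.4] tq [ 0.02  0.03 -0.02] w 0.452
shift mm [ 1.3  0.2 20.1] turn deg [0.01 0.1  0.61]
t 6.5 pos [0.5326 0.1629 0.1106] toolx yaw -2.85 F [-0.5  0.1 -4. ] tq [-0.03  0.01 -0.  ] w 0.451
shift mm [ 0.9  0.3 20.6] turn deg [0.01 0.05 0.55]
```

View pics/side5.png

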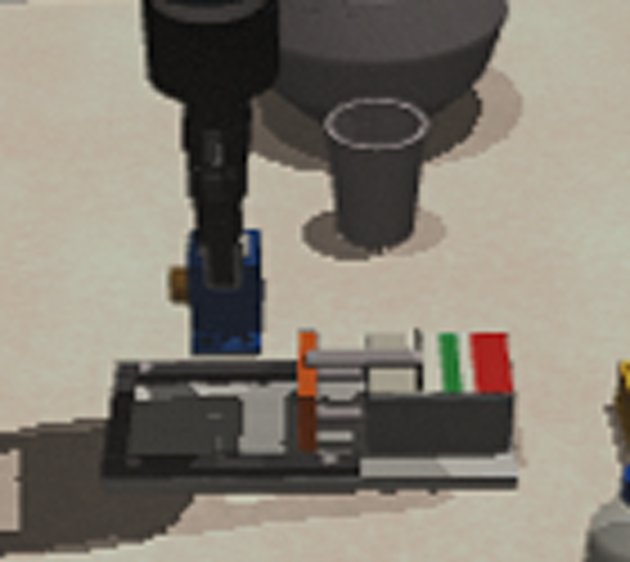

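View pics/top5.png

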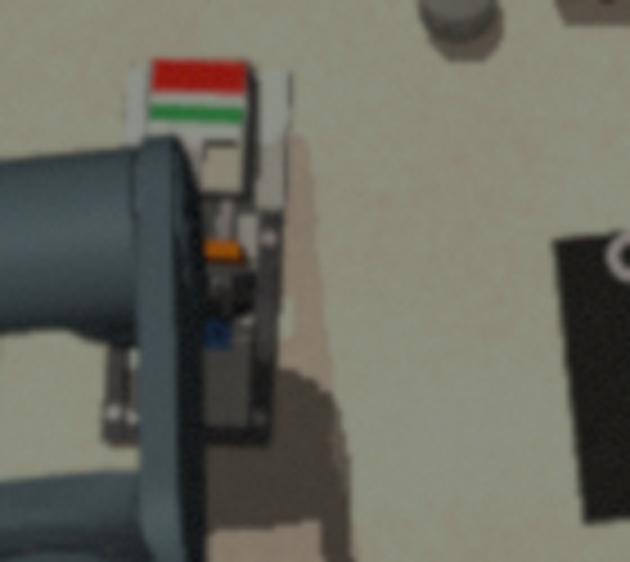

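The housing hangs over the recess with the socket on the side away from the orange stop. In the side view the block is at (225,290) and the plate at (308,375). Lowering now.

carry_out([
  [[0,0,10,0,0,0.5,1],[0,0,12,0,0,0,1],[0,0,12,0,0,0,1],[0,0,12,0,0,0,1],[0,0,10,0,0,0,1],[0,0,7,0,0,0,1],[0,0,5,0,0,0,1],[0,0,0,0,0,0,1]],
])

```text
t: 7.17
tool_pos: [0.532, 0.1628, 0.0416]
ee_rot: [0.0, 1.0, -0.03, -0.001]
ft_force: [-0.4, 0.8, -4.4]
gripper_width: 0.449
```

Run:
```python
from h import *
cv2.imwrite(f"pics/side6.png",cv2.resize(eyes.read_camera("side")[100:225,200:340,::-1],None,fx=4.5,fy=4.5,interpolation=cv2.INTER_CUBIC))
delta([.5335,.1625,.030],-3.4)
```

```text
t 7.22 pos [0.5326 0.1629 0.0424] toolx yaw -3.46 F [ 0.8 -0.1 -3.1] tq [0.03 0.01 0.04] w 0.449
shift mm [ 1.   0.3 12.4] turn deg [ 0.01  0.06 -0.06]
```

View pics/side6.png

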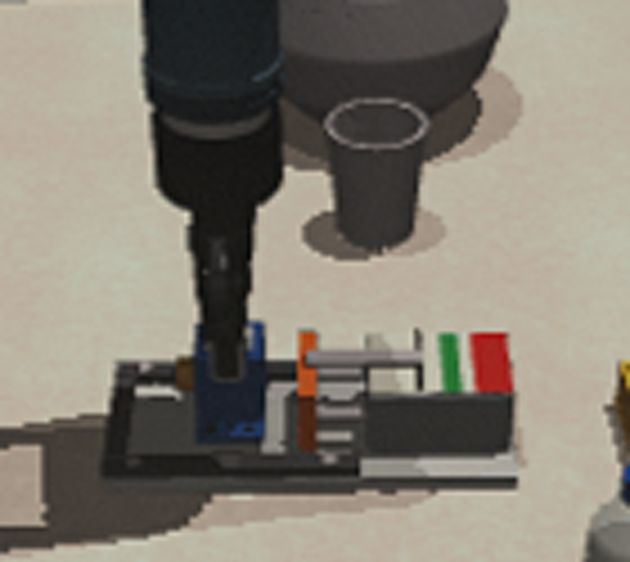

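It's clear of the rails and about 12 mm above the floor. I'll lower gently until contact.

carry_out([
  [[0,0,3,0,0,0,1],[0,0,3,0,0,0,1],[0,0,2,0,0,0,1],[0,0,1.5,0,0,0,1],[0,0,1,0,0,0,1],[0,0,1,0,0,0,1],[0,0,1,0,0,0,1],[0,0,0,0,0,0,1]],
])

```text
t: 7.88
tool_pos: [0.5328, 0.1629, 0.0304]
ee_rot: [0.0, 1.0, -0.03, -0.0]
ft_force: [0.5, -0.2, -3.5]
gripper_width: 0.449
```

Run:
```python
from h import *
delta([.5335,.1625,.030],-3.4)
```

```text
t 7.88 pos [0.5328 0.1629 0.0304] toolx yaw -3.46 F [ 0.5 -0.2 -3.5] tq [-0.    0.07  0.01] w 0.449
shift mm [0.7 0.3 0.4] turn deg [ 0.    0.01 -0.06]
```

carry_out([
  [[0,0,0.5,0,0,0,1],[0,0,0.5,0,0,0,1],[0,0,0.5,0,0,0,1],[0,0,0.5,0,0,0,1],[0,0,0.5,0,0,0,1],[0,0,0,0,0,0,1],[0,0,0,0,0,0,1],[0,0,0,0,0,0,1]],
])

```text
t: 8.55
tool_pos: [0.5332, 0.1629, 0.0298]
ee_rot: [0.0, 1.0, -0.03, 0.0]
ft_force: [-6.7, -1.4, 12.4]
gripper_width: 0.453
```

Run:
```python
from h import *
delta([.5335,.1625,.030],-3.4)
```

```text
t 8.55 pos [0.5332 0.1629 0.0298] toolx yaw -3.45 F [-6.7 -1.4 12.4] tq [-0.25  1.13 -0.07] w 0.453
shift mm [ 0.4  0.4 -0.2] turn deg [ 0.01 -0.01 -0.05]
```

Contact reads 12 N down, firmer than needed. I'll ease off 1 mm.

carry_out([
  [[0,0,-0.5,0,0,0,1],[0,0,-0.5,0,0,0,1],[0,0,0,0,0,0,1],[0,0,0,0,0,0,1],[0,0,0,0,0,0,1],[0,0,0,0,0,0,1],[0,0,0,0,0,0,1],[0,0,0,0,0,0,1]],
])

```text
t: 9.22
tool_pos: [0.5331, 0.1629, 0.0298]
ee_rot: [0.0, 1.0, -0.03, 0.0]
ft_force: [-3.7, -0.5, 8.4]
gripper_width: 0.449
```

Run:
```python
from h import *
cv2.imwrite(f"pics/side7.png",cv2.resize(eyes.read_camera("side")[100:225,200:340,::-1],None,fx=4.5,fy=4.5,interpolation=cv2.INTER_CUBIC))
delta([.5335,.1625,.030],-3.4)
```

```text
t 9.27 pos [0.5331 0.1629 0.0298] toolx yaw -3.46 F [-4.8 -0.8  7.3] tq [-0.13  0.72 -0.06] w 0.451
shift mm [ 0.4  0.4 -0.2] turn deg [ 0.   -0.01 -0.06]
```

View pics/side7.png

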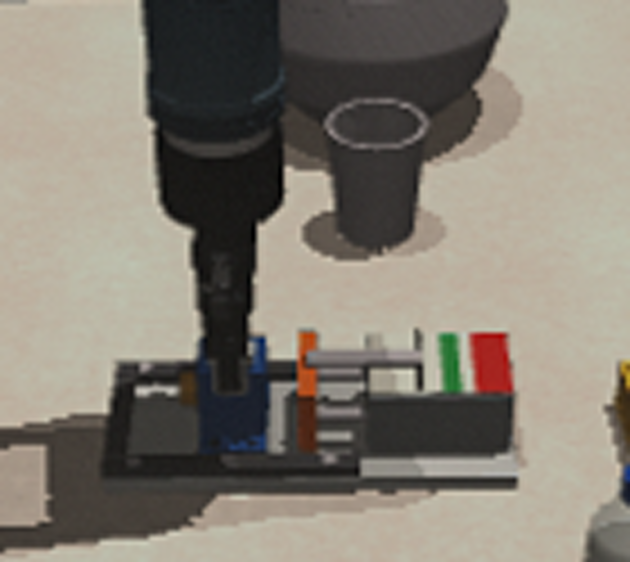

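It's flat in the recess and clear of the stop: the block spans columns 200–268 and the plate starts at 300. Now I'll slide towards the stop.

carry_out([
  [[1,0,-0.4,0,0,0,1],[2,0,0,0,0,0,1],[2,0,0,0,0,0,1],[2,0,0,0,0,0,1],[2,0,0,0,0,0,1],[2,0,0,0,0,0,1],[2,0,0,0,0,0,1],[2,0,0,0,0,0,1]],
])

```text
t: 9.93
tool_pos: [0.5435, 0.1626, 0.0307]
ee_rot: [0.0, 1.0, -0.03, -0.005]
ft_force: [-22.9, -1.6, 21.2]
gripper_width: 0.452
```

Run:
```python
from h import *
delta([.5335,.1625,.030],-3.4)
```

```text
t 9.93 pos [0.5435 0.1626 0.0307] toolx yaw -3.42 F [-22.9  -1.6  21.2] tq [-0.48  3.39 -0.12] w 0.452
shift mm [-10.    0.7   0.8] turn deg [ 0.03  0.57 -0.02]
```

Higher force than expected, so I'll look.

Run:
```python
from h import *
for n,(x0,y0) in (("top",(180,165)),("side",(200,100))):
    cv2.imwrite(f"pics/{n}8.png",cv2.resize(eyes.read_camera(n)[y0:y0+125,x0:x0+140,::-1],None,fx=5,fy=4.7,interpolation=cv2.INTER_CUBIC))
delta([.5335,.1625,.030],-3.4)
```

```text
t 10.03 pos [0.5453 0.1626 0.0306] toolx yaw -3.43 F [-14.5   0.5  20.7] tq [ 0.03  2.95 -0.01] w 0.45
shift mm [-11.8   0.8   0.7] turn deg [ 0.01  0.34 -0.03]
```

View pics/side8.png

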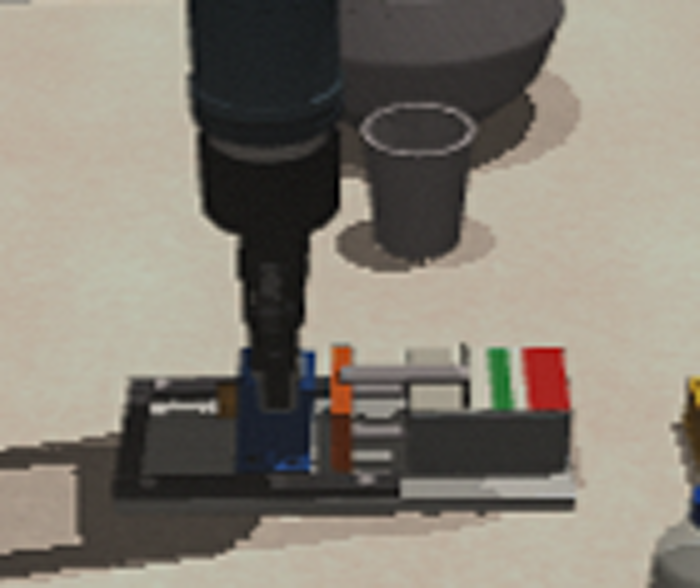

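View pics/top8.png

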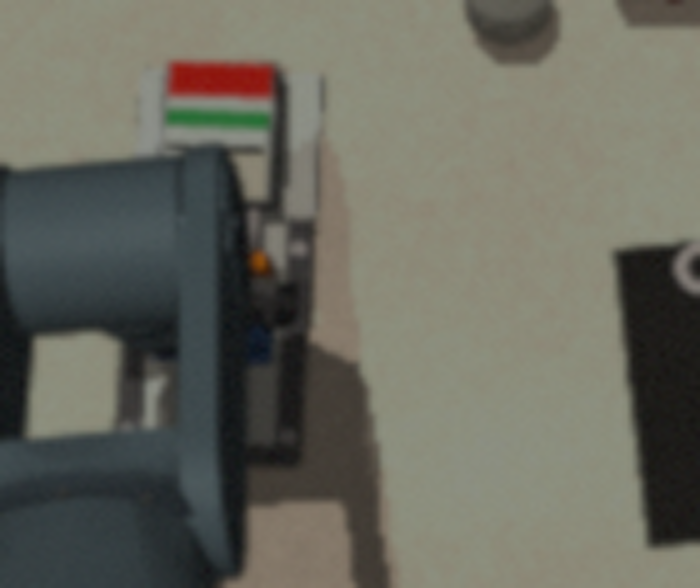

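Still short of the stop: the gap is between columns 315 and 333. The drag is floor friction, made worse by the downward push. I'll relieve the push before sliding further.

carry_out([
  [[0,0,-0.5,0,0,0,1],[0,0,-0.5,0,0,0,1],[0,0,-0.4,0,0,0,1],[0,0,0,0,0,0,1],[0,0,0,0,0,0,1],[0,0,0,0,0,0,1],[0,0,0,0,0,0,1],[0,0,0,0,0,0,1]],
])

```text
t: 10.7
tool_pos: [0.5478, 0.1619, 0.0307]
ee_rot: [0.0, 1.0, -0.03, -0.0]
ft_force: [0.1, 0.6, -2.8]
gripper_width: 0.456
```

Run:
```python
from h import *
delta([.5335,.1625,.030],-3.4)
```

```text
t 10.7 pos [0.5478 0.1619 0.0307] toolx yaw -3.47 F [ 0.1  0.6 -2.8] tq [-0.03  0.05  0.02] w 0.456
shift mm [-14.4   0.3   0.7] turn deg [ 0.    0.02 -0.07]
```

Forces are free now. I'll go on pushing at this light height.

carry_out([
  [[1.5,0,0,0,0,0,1],[1.5,0,0,0,0,0,1],[1.5,0,0,0,0,0,1],[1.5,0,0,0,0,0,1],[1.5,0,0,0,0,0,1],[1.5,0,0,0,0,0,1],[1.5,0,0,0,0,0,1],[0,0,0,0,0,0,1]],
])

```text
t: 11.37
tool_pos: [0.5584, 0.1614, 0.0309]
ee_rot: [-0.0, 1.0, -0.03, -0.0]
ft_force: [-2.0, 0.6, -1.9]
gripper_width: 0.451
```

Run:
```python
from h import *
cv2.imwrite(f"pics/side9.png",cv2.resize(eyes.read_camera("side")[130:215,210:330,::-1],None,fx=6,fy=6,interpolation=cv2.INTER_CUBIC))
delta([.5335,.1625,.030],-3.4)
```

```text
t 11.42 pos [0.5582 0.1614 0.0308] toolx yaw -3.46 F [-2.2 -0.3 -2. ] tq [0.07 0.23 0.08] w 0.451
shift mm [-24.7   0.3   0.8] turn deg [ 0.    0.03 -0.06]
```

View pics/side9.png

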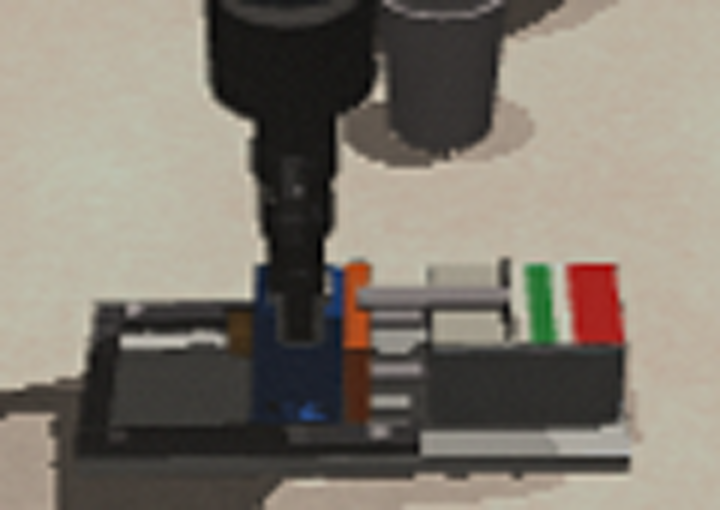

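The face is on the stop and the pointer at (505,300) is beginning to move. The green zone spans columns 527–553. I'll push about 14 mm more.

carry_out([
  [[1.5,0,0,0,0,0,1],[1.5,0,0,0,0,0,1],[1.5,0,0,0,0,0,1],[1.5,0,0,0,0,0,1],[1.5,0,0,0,0,0,1],[1.5,0,0,0,0,0,1],[1.5,0,0,0,0,0,1],[1.5,0,0,0,0,0,1]],
])

```text
t: 12.08
tool_pos: [0.5693, 0.1607, 0.0307]
ee_rot: [0.0, 1.0, -0.03, -0.001]
ft_force: [-7.6, -0.4, 1.5]
gripper_width: 0.447
```

Run:
```python
from h import *
cv2.imwrite(f"pics/side10.png",cv2.resize(eyes.read_camera("side")[130:215,210:330,::-1],None,fx=6,fy=6,interpolation=cv2.INTER_CUBIC))
delta([.5335,.1625,.030],-3.4)
```

```text
t 12.13 pos [0.5696 0.1607 0.0307] toolx yaw -3.46 F [-6.9 -0.1 -0.2] tq [ 0.02  1.12 -0.01] w 0.448
shift mm [-36.1   0.4   0.8] turn deg [ 0.01  0.13 -0.06]
```

View pics/side10.png

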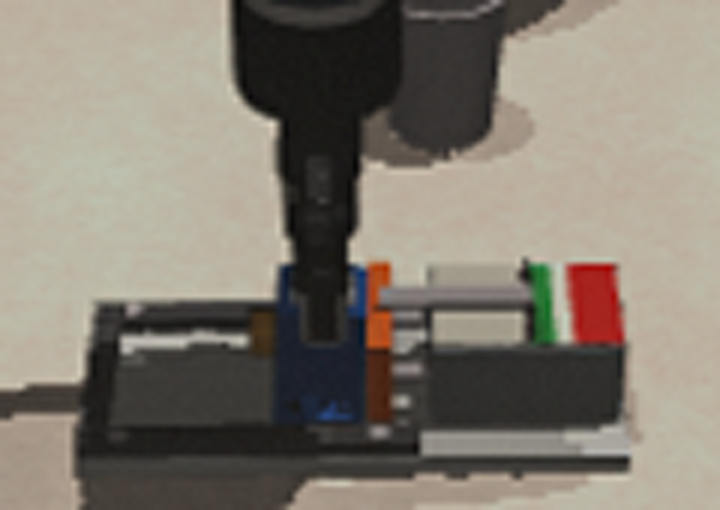

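The pointer is at the near edge of green at about 7 N. I'll add 6 mm.

carry_out([
  [[1,0,0,0,0,0,1],[1,0,0,0,0,0,1],[1,0,0,0,0,0,1],[1,0,0,0,0,0,1],[1,0,0,0,0,0,1],[0.5,0,0,0,0,0,1],[0.5,0,0,0,0,0,1],[0,0,0,0,0,0,1]],
])

```text
t: 12.8
tool_pos: [0.5746, 0.1604, 0.0306]
ee_rot: [0.0, 1.0, -0.03, -0.002]
ft_force: [-10.0, 0.1, 4.4]
gripper_width: 0.448
```

Run:
```python
from h import *
np.set_printoptions(precision=4,suppress=True)
im=eyes.read_camera("side")[:,:,::-1];cv2.imwrite("pics/side11f.png",im);cv2.imwrite("pics/top11f.png",eyes.read_camera("top")[:,:,::-1])
cv2.imwrite(f"pics/side11.png",cv2.resize(im[130:215,210:330],None,fx=6,fy=6,interpolation=cv2.INTER_CUBIC))
delta([.5335,.1625,.030],-3.4)
for n,box in (("side",(260,165,280,210)),):
  for f in ("side0","side11f"):
    m=masks(cv2.imread(f"pics/{f}.png"))["orange"]
    c,a,r,p=blob(m,box);print(f,c,a,ray("side",c,.05))
```

```text
t 12.9 pos [0.5745 0.1604 0.0307] toolx yaw -3.45 F [-9.8 -0.2  3.4] tq [-0.    1.51 -0.03] w 0.452
shift mm [-41.    0.4   0.8] turn deg [ 0.02  0.24 -0.05]
side0 [267.619  181.2381] 42 [0.579  0.1693 0.05  ]
side11f [274.6047 181.1163] 43 [0.5994 0.1684 0.05  ]
```

View pics/side11.png

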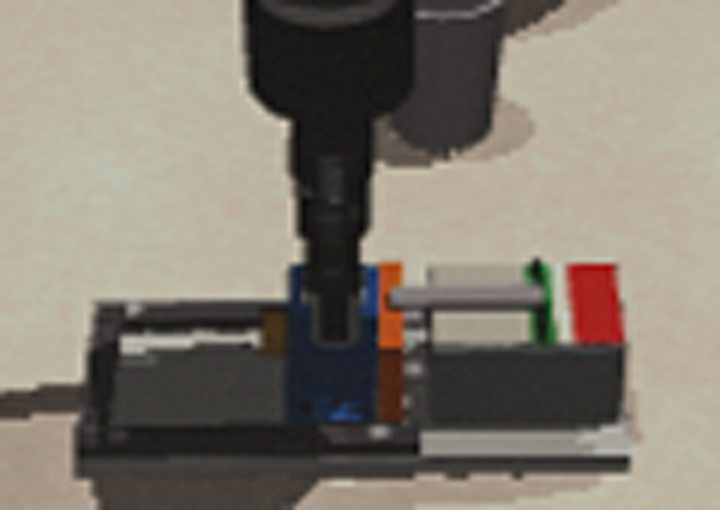

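The pointer at (540,300) is mid-green, with 10 N and the plate moved 20 mm. TCP z is 0.8 mm above its first seated reading, so I'll check that the housing isn't pitched in the grip.

Run:
```python
from h import *
from scipy.optimize import curve_fit
np.set_printoptions(precision=2,suppress=True)
def edge(im,rows,c0,c1,ch):
    out=[]
    for r in rows:
        g=im[r,c0:c1,ch].astype(float);d=np.diff(g);w=np.abs(d)
        out.append((r,c0+.5+(w*np.arange(len(d))).sum()/w.sum()))
    return np.array(out)
im=cv2.imread("pics/side11f.png")
print("raw rows cols250-280 R-B")
for r in range(172,204,2): print(r,(im[r,254:281,2].astype(int)-im[r,254:281,0]))
# predicted vertical lines: near y face rear edge & front edge
c,s=np.cos(np.radians(-3.4)),np.sin(np.radians(-3.4))
J=lambda x,y,z:np.array([.5635+c*x-s*y,.1607+s*x+c*y,z])
for x in (-14,30):
  print(x,[proj("side",J(x/1e3,-.02,z)) for z in (.018,.040,.068)], "plate",[proj("side",J(.03,-.035,z)) for z in (.0135,.0595)])
```

```text
raw rows cols250-280 R-B
172 [27 26 23 25 24 29 21  7  3  5  3  4  3  4  4  4 25 29 23 24 21 22 24 24
 23 22 21]
174 [ 23  23  27  28  -1 -30 -17  -2   5   3   4   3   3   3   4   5 -22 -26
 -22 110 154 151 158  43  21  20  20]
176 [ 24  24  28  23  -5 -31 -11   3   4   4   3   4   2   4   3   6  -4 -51
 -82  97 150 144 151  38  19  22  20]
178 [ 28  30  25  17  -7 -32  -5   2   2   4   5   3   5   3   5   6 -25 -52
 -86  98 153  28  -1   5   8  10  10]
180 [  4   4   5   1 -20 -30 -13  -5   4   3   4   3   3   5   5   7 -26 -55
 -88  98  93   4   3   6   8   7   9]
182 [ 31  35  36  17 -12 -20 -21 -20   1   5   3   3   3   3   5  -5 -36 -49
 -67 107 152 151 161  41   5   8   8]
184 [ 37  40  41  22 -11 -17 -17 -15   1   4   4   3   4   4   6  -4 -13 -17
 -27 124 148 143 153  50   2   5   7]
186 [ 36  37  38  19  -8 -15 -14 -14   0   5   1   4   3   2   4  -3 -16 -19
 -27 119 150 148 157  36   6   9  10]
188 [ 29  30  32  15 -12 -17 -15 -15 -16 -17 -17 -17 -16 -18 -17 -16 -17 -16
 -19  31  45  44  48  24   9   3   6]
190 [  2   3   3  -3 -13 -15 -15 -16 -16 -16 -16 -15 -16 -15 -16 -1
[... 256 characters left out ...]
  56  25   6   4   6]
196 [  7   5   6  -7 -13 -15 -12 -13 -24 -29 -27 -18 -13 -20 -16 -19 -17 -16
  -7  39  54  53  56  26  12   3   6]
198 [  5   5   7  -6 -15 -15  -8  -3 -22 -29 -26 -35 -61 -64 -29 -13 -14 -15
  -7  50  56  51  55  25   7   5   5]
200 [ 3  5  5 -1 -9 -9 -7 -8 -9 -7 -5 -6 -5 -5 -6 -6 -8 -9 -2  9 18 23 24  8
  4  2  4]
202 [ 3  4  3  4  4  5  4  3  3  4  4  4  5  3  1  3  2  6 10 11  8  4  5  4
  5  2 10]
-14 [array([257.81, 196.22]), array([257.54, 190.24]), array([257.19, 182.39])] plate [array([272.93, 200.53]), array([272.78, 187.86])]
30 [array([272.89, 196.08]), array([272.82, 190.1 ]), array([272.73, 182.25])] plate [array([272.93, 200.53]), array([272.78, 187.86])]
```

The measurements agree. The gap to the plate grows to about 0.45 px at the foot, the rear edge leans about 0.8 px, and z is up 0.8 mm. So the housing pitched nose-down by about 2° in the grip during the stick. I'll turn it back by 2° and lower it 0.8 mm.

carry_out([
  [[0,0,0.1,0,0.4,0,1],[0,0,0.1,0,0.4,0,1],[0,0,0.2,0,0.4,0,1],[0,0,0.2,0,0.4,0,1],[0,0,0.2,0,0.4,0,1],[0,0,0,0,0,0,1],[0,0,0,0,0,0,1],[0,0,0,0,0,0,1]],
])

```text
t: 13.57
tool_pos: [0.5745, 0.1604, 0.0299]
ee_rot: [0.001, 0.999, -0.03, 0.016]
ft_force: [-9.6, 0.1, 3.8]
gripper_width: 0.453
```

```bash
cat > chk.py <<'E'
from h import *
import sys
np.set_printoptions(precision=2,suppress=True,linewidth=200)
n=sys.argv[1]
im=eyes.read_camera("side")[:,:,::-1].copy();cv2.imwrite(f"pics/side{n}f.png",im)
cv2.imwrite(f"pics/side{n}.png",cv2.resize(im[130:215,210:330],None,fx=6,fy=6,interpolation=cv2.INTER_CUBIC))
delta([.5745,.1604,.0298],-3.4)
for r in range(174,204,2): print(r,(im[r,255:260,2].astype(int)-im[r,255:260,0]),(im[r,270:277,2].astype(int)-im[r,270:277,0]))
c,a,_,_=blob(masks(im)["orange"],(260,165,285,210));print(c,ray("side",c,.05))
E
python3 chk.py 12
```

```text
t 13.62 pos [0.57 0.16 0.03] toolx yaw -3.45 F [-9.6  0.8  4.4] tq [ 0.01  1.5  -0.01] w 0.448
shift mm [-0.  0.  0.] turn deg [ 0.02 -1.78 -0.05]
174 [23 28 28  8 -5] [ -6 -10  49 131 153 154 108]
176 [ 24  29   6 -28 -10] [-29 -68  -2 128 147 146 100]
178 [ 30  28   1 -30 -13] [-25 -66  -2 132 100  17   2]
180 [  6   8 -11 -30 -15] [-36 -69   1 133  73   8   5]
182 [ 36  42 -12 -34 -30] [-51 -56  -8 126 151 151 135]
184 [ 57  66  21 -14 -17] [-15 -20  -3 125 146 146 126]
186 [ 41  50  16 -14 -15] [-16 -18  -1 128 148 147 132]
188 [ 34  37   7 -14 -16] [-15 -19  -3  39  45  45  47]
190 [  4   3  -9 -16 -16] [-14 -16   2  44  53  53  52]
192 [  5   5  -5 -16 -15] [-15 -18  -1  45  53  53  51]
194 [  7   6  -3 -12 -16] [-16 -18  -3  42  53  51  47]
196 [  7   4  -2 -20 -26] [-16 -16  -5  40  51  55  54]
198 [  5   6  -5 -13 -27] [-12 -15  -4  41  53  54  49]
200 [ 4  6 -1 -7 -8] [-9 -9 -2 15 20 22 25]
202 [5 3 3 4 5] [ 3  6 10 11  7  5  2]
[274.57 186.04] [0.6  0.14 0.05]
```

View pics/side12.png

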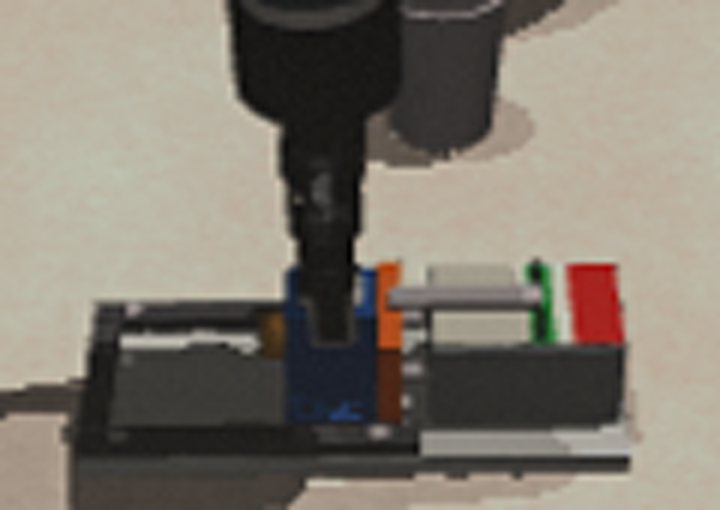

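The housing face now lies flush along the plate (column 272 is uniform over rows 176–198). z is back to 0.0299, the first flat reading, and the pointer is mid-green. As a further check I'll compare the rear-edge slant with the first seated picture.

Run:
```python
from h import *
np.set_printoptions(precision=2,suppress=True,linewidth=200)
a=cv2.imread("pics/side7.png").astype(np.float32)
b=cv2.imread("pics/side12f.png")[100:225,200:340].astype(np.float32)
u,v=np.meshgrid(4.5*(np.arange(140)+.5)-.5,4.5*(np.arange(125)+.5)-.5)
a=cv2.remap(a,u.astype(np.float32),v.astype(np.float32),cv2.INTER_LINEAR)
c0=cv2.imread("pics/side11f.png")[100:225,200:340].astype(np.float32)
for n,im,cl in (("7",a,38),("11",c0,51),("12",b,51)):
    print(n)
    for r in list(range(76,102,2)): print(r+100,"rear",(im[r,cl:cl+12,2]-im[r,cl:cl+12,0]).astype(int),"front",(im[r,cl+18:cl+25,2]-im[r,cl+18:cl+25,0]).astype(int),)
```

```text
7
176 rear [ 19  22  23  23  22  16  -9 -10   4   2   3   5] front [-16 -51 -68  14  27  23  23]
178 rear [ 23  23  21  22  24  16 -10 -13   2   2   2   2] front [-14 -53 -61   0  21  21  18]
180 rear [ 12   8   6   6   7  -3 -24 -28  -4   5   4   3] front [-38 -60 -51 -10   6   8   7]
182 rear [  2   2   9  11  14  -5 -26 -31 -20   1   4   1] front [-52 -56 -45 -10   2   4   3]
184 rear [  1   7  32  38  38  10 -13 -17 -16   0   4   4] front [-15 -14 -14 -11   2   5   4]
186 rear [ 11  14  33  43  45  21  -9 -16 -15   0   4   4] front [-15 -15 -15 -31   5  12  10]
188 rear [  6   8  28  36  35  20  -9 -17 -14 -15 -16 -13] front [-16 -15 -15 -24   5  12  10]
190 rear [  4   3   7   8   9   6 -11 -16 -17 -15 -16 -15] front [-16 -15 -17 -15   7  11   8]
192 rear [  5   5   4   4   5   5  -9 -15 -14 -15 -16 -18] front [-16 -17 -19  -9   7  11  12]
194 rear [  5   6   4   5   5   5 -10 -17 -15 -16 -16 -16] front [-15 -16 -17  -9   8  12  10]
196 rear [  7   5   4   7   5   6  -7 -15 -16 -14 -14 -16] front [-22 -22 -40  -2  11   9   8]
198 rear [  5   5   5   6   4   5  -9 -16  -7   2  -4
[... 1874 characters left out ...]
4 -15 -16 -11   2] front [ -8 -16 -18  -1 128 148 147]
188 rear [ 12   6  17  33  34  37   7 -14 -16 -16 -16 -16] front [-17 -15 -19  -3  39  45  45]
190 rear [  4   5   5   2   4   3  -9 -16 -16 -15 -17 -16] front [-16 -14 -16   2  44  53  53]
192 rear [  6   6   3   6   5   5  -5 -16 -15 -17 -15 -16] front [-15 -15 -18  -1  45  53  53]
194 rear [  4   5   4   5   7   6  -3 -12 -16 -15 -14 -16] front [-14 -16 -18  -3  42  53  51]
196 rear [  5   4   6   5   7   4  -2 -20 -26 -24 -17 -15] front [-17 -16 -16  -5  40  51  55]
198 rear [  5   5   5   6   5   6  -5 -13 -27 -11  -7 -23] front [ -7 -12 -15  -4  41  53  54]
200 rear [ 3  5  4  4  4  6 -1 -7 -8 -8 -7 -7] front [-7 -9 -9 -2 15 20 22]
```

The front-edge and z readings say flat, but the rear edge suggests some pitch may remain. I'll probe with a small extra turn: if the housing is already flat, the force and moment will change.

carry_out([
  [[0,0,0.1,0,0.25,0,1],[0,0,0.1,0,0.25,0,1],[0,0,0,0,0,0,1],[0,0,0,0,0,0,1],[0,0,0,0,0,0,1],[0,0,0,0,0,0,1],[0,0,0,0,0,0,1],[0,0,0,0,0,0,1]],
])

```text
t: 14.28
tool_pos: [0.5747, 0.1604, 0.0297]
ee_rot: [0.001, 0.999, -0.03, 0.02]
ft_force: [-9.2, 0.4, 3.8]
gripper_width: 0.45
```

```bash
python3 chk.py 13
python3 - <<'E'
from h import *
print(arm.get_obs()["tool_pos"])
c,s=np.cos(np.radians(-3.4)),np.sin(np.radians(-3.4))
J=lambda x,y,z:np.array([.5635+c*x-s*y,.1607+s*x+c*y,z])
for x in (-.052,-.014): print([proj("side",J(x,y,z)).round(2) for y,z in ((-.02,.068),(-.02,.04),(-.02,.018),(-.037,.018),(-.037,.012))])
E
```

```text
t 14.33 pos [0.57 0.16 0.03] toolx yaw -3.45 F [-9.6 -0.5  3.6] tq [-0.05  1.48 -0.02] w 0.449
shift mm [-0.2  0.  -0.1] turn deg [ 0.02 -2.29 -0.05]
174 [23 29 27 15  6] [ -7 -11  52 129 152 154 106]
176 [ 24  30   3 -28 -10] [-27 -71   0 127 148 148  99]
178 [ 29  28   0 -21  -8] [-27 -69   2 132  99  17   1]
180 [  5   6 -13 -18  -9] [-30 -72   0 133  73   6   4]
182 [ 27  31 -19 -34 -19] [-53 -59   5 129 152 152 135]
184 [ 64  66  11 -19 -16] [-18 -22  20 126 144 145 125]
186 [ 50  55  15 -15 -16] [-16 -21  21 129 146 148 134]
188 [ 35  38   6 -13 -14] [-15 -17  -1  39  44  45  46]
190 [  2   3  -7 -16 -15] [-15 -16   1  45  53  52  53]
192 [  5   6  -1 -14 -16] [-16 -18   2  45  54  53  51]
194 [  6   7  -2 -14 -16] [-17 -18   0  44  53  53  47]
196 [  6   5  -4 -19 -22] [-17 -16  -1  42  53  52  54]
198 [  6   6  -2 -22 -29] [ -7 -11  -3  42  54  53  48]
200 [ 4  5 -2 -8 -9] [ -9 -10  -3  13  21  23  25]
202 [3 6 3 5 5] [ 2  6  9 11  7  5  3]
[274.59 186.09] [0.6  0.14 0.05]
[0.57467435 0.16040232 0.02969286]
[array([243.77, 182.52]), array([244.35, 190.36]), array([244.79, 196.34]), array([244.49, 200.02]), array([244.61, 201.63])]
[array([257.19, 182.39]), array([257.54, 190.24]), array([257.81, 196.22]), array([257.66, 199.9 ]), array([257.74, 201.51])]
```

The forces didn't change, so it is still pivoting on its front edge. Another 0.5°.

carry_out([
  [[0,0,0.1,0,0.25,0,1],[0,0,0.1,0,0.25,0,1],[0,0,0,0,0,0,1],[0,0,0,0,0,0,1],[0,0,0,0,0,0,1],[0,0,0,0,0,0,1],[0,0,0,0,0,0,1],[0,0,0,0,0,0,1]],
])

```text
t: 15.0
tool_pos: [0.5747, 0.1604, 0.0296]
ee_rot: [0.001, 0.999, -0.03, 0.024]
ft_force: [-9.3, -0.3, 4.4]
gripper_width: 0.452
```

```bash
python3 chk.py 14
python3 - <<'E'
from h import *
print(arm.get_obs()["tool_pos"])
E
```

```text
t 15.05 pos [0.57 0.16 0.03] toolx yaw -3.45 F [-10.5   0.    4.8] tq [-0.02  1.6  -0.01] w 0.451
shift mm [-0.1  0.  -0.3] turn deg [ 0.02 -2.78 -0.05]
174 [23 28 27 12  1] [ -4 -10  66 142 152 155  83]
176 [ 24  29   3 -29  -6] [-27 -74   5 129 148 147  99]
178 [ 29  27   5 -20  -4] [-28 -69   7 134 100  18   2]
180 [  5   7 -15 -22 -12] [-32 -71   7 136  72   7   5]
182 [ 26  28 -15 -23 -18] [-56 -59   8 129 150 156 104]
184 [ 62  66  11 -19 -17] [-17 -21  22 127 146 147  95]
186 [ 52  56   8 -18 -17] [-16 -20  24 128 149 149 133]
188 [ 36  38   7 -13 -15] [-16 -18   0  40  44  45  49]
190 [  2   4  -7 -14 -17] [-16 -19   5  46  52  53  52]
192 [  5   6  -6 -14 -14] [-16 -18   6  44  54  53  52]
194 [  6   7  -3 -13 -15] [-15 -20   2  46  52  53  49]
196 [  5   6  -4 -21 -22] [-18 -17   0  43  53  52  57]
198 [  6   7  -9 -25 -30] [ -7 -14   0  45  53  52  50]
200 [  5   7  -7 -11 -14] [-9 -9  1 15 21 22 24]
202 [4 4 4 4 5] [ 3  5 10  9  9  5  3]
[274.57 186.05] [0.6  0.14 0.05]
[0.57463353 0.16040923 0.02955595]
```

The signals stay ambiguous at this resolution. The sure fix is to back off the stop, let the housing rest freely on the floor, and regrip it firmly with the tool level before pushing again.

carry_out([
  [[-3,0,-0.3,0,0,0,1],[-3,0,-0.3,0,0,0,1],[-3.5,0,-0.2,0,0,0,1],[-3.5,0,-0.2,0,0,0,1],[-4,0,-0.2,0,0,0,1],[-4,0,-0.2,0,0,0,1],[-4,0,-0.2,0,0,0,1],[-4,0,-0.2,0,0,0,1]],
])

```text
t: 15.72
tool_pos: [0.548, 0.162, 0.0304]
ee_rot: [0.001, 0.999, -0.03, 0.027]
ft_force: [-0.6, 0.8, -4.0]
gripper_width: 0.45
```

Run:
```python
from h import *
im=eyes.read_camera("side")[:,:,::-1];cv2.imwrite("pics/side15.png",cv2.resize(im[130:215,210:330],None,fx=6,fy=6,interpolation=cv2.INTER_CUBIC))
delta([.546,.1619,.0298],-3.4)
```

```text
t 15.77 pos [0.5469 0.1621 0.0302] toolx yaw -3.46 F [-0.9  0.4 -3. ] tq [-0.02  0.1  -0.02] w 0.45
shift mm [-0.9  0.3  0.3] turn deg [-0.   -3.03 -0.06]
```

View pics/side15.png

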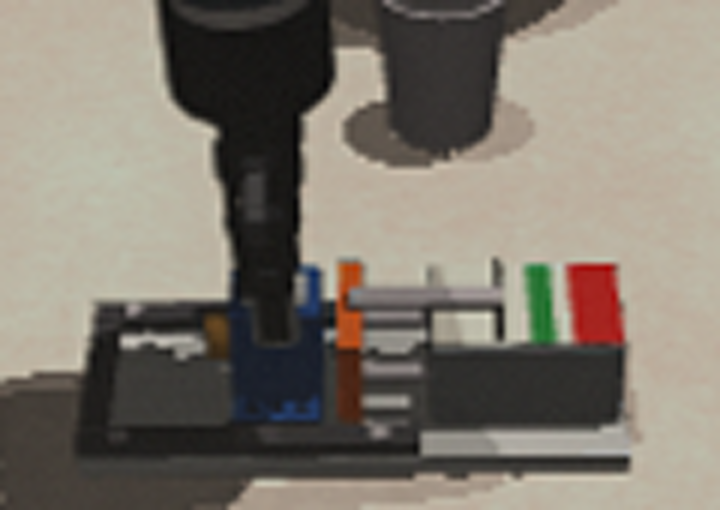

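It's clear of the stop by about 5 mm (columns 322 to 338). I'll lower it slightly, open, and level the tool.

carry_out([
  [[0,0,0.3,0,0,0,1],[0,0,0.3,0,0,0,1],[0,0,0,0,0,0,1],[0,0,0,0,0,0,0],[0,0,0,0,0,0,-0.4],[0,0,0,0,0,0,-0.4],[0,0,0,0,0,0,-0.4],[0,0,0,0,0,0,-0.4]],
])

```text
t: 16.43
tool_pos: [0.5477, 0.162, 0.0296]
ee_rot: [0.001, 0.999, -0.03, 0.026]
ft_force: [-0.9, 0.3, 0.2]
gripper_width: 0.697
```

carry_out([
  [[0,0,0,0,-1,0,-0.4],[0,0,0,0,-1,0,-0.4],[0,0,0,0,-1,0,-0.4],[0,0,0,0,0,0,-0.4],[0,0,0,0,0,0,-0.4],[0,0,0,0,0,0,-0.4],[0,0,0,0,0,0,-0.4],[0,0,0,0,0,0,-0.4]],
])

```text
t: 17.1
tool_pos: [0.5472, 0.162, 0.0293]
ee_rot: [0.0, 1.0, -0.03, -0.0]
ft_force: [-0.3, -0.6, 0.4]
gripper_width: 0.7
```

Run:
```python
from h import *
im=eyes.read_camera("side")[:,:,::-1];cv2.imwrite("pics/side16f.png",im);cv2.imwrite("pics/side16.png",cv2.resize(im[130:215,210:330],None,fx=6,fy=6,interpolation=cv2.INTER_CUBIC))
delta([.546,.1619,.0298],-3.4)
```

```text
t 17.15 pos [0.5472 0.162  0.0293] toolx yaw -3.46 F [ 0.5  0.4 -0.5] tq [ 0.03 -0.01  0.03] w 0.699
shift mm [-1.2  0.2 -0.5] turn deg [ 0.    0.01 -0.06]
```

View pics/side16.png

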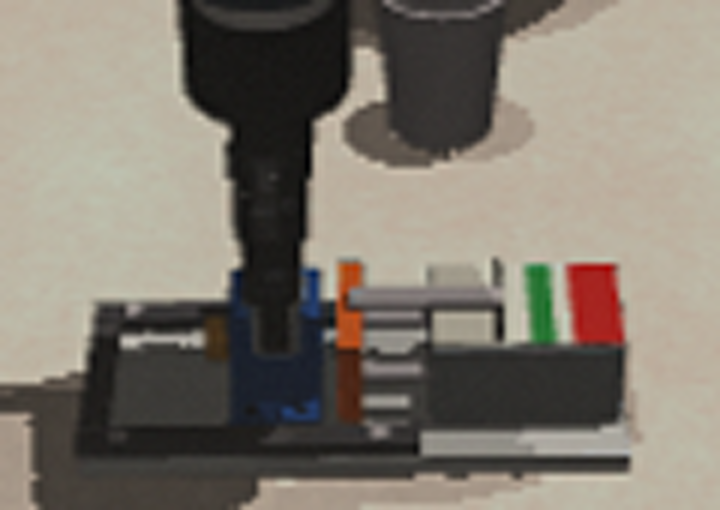

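The housing now rests free and flat, and the tool is level. I'll regrip 3 mm lower, at 100 N.

carry_out([
  [[0,0,1.5,0,0,0,-0.4],[0,0,1.5,0,0,0,-0.4],[0,0,0,0,0,0,-0.2],[0,0,0,0,0,0,0],[0,0,0,0,0,0,0.2],[0,0,0,0,0,0,0.5],[0,0,0,0,0,0,1],[0,0,0,0,0,0,1]],
], grip_force=100)

```text
t: 17.82
tool_pos: [0.5476, 0.1621, 0.0268]
ee_rot: [-0.0, 1.0, -0.03, 0.0]
ft_force: [-1.6, 0.1, 5.5]
gripper_width: 0.44
```

carry_out([
  [[0,0,0,0,0,0,1],[0,0,0,0,0,0,1],[0,0,0,0,0,0,1],[0,0,0,0,0,0,1],[0,0,0,0,0,0,1],[0,0,0,0,0,0,1],[0,0,0,0,0,0,1],[0,0,0,0,0,0,1]],
])

```text
t: 18.48
tool_pos: [0.5476, 0.1621, 0.0267]
ee_rot: [-0.0, 1.0, -0.03, 0.0]
ft_force: [-1.2, -0.5, 4.9]
gripper_width: 0.44
```

Run:
```python
from h import *
delta([.546,.1619,.0263],-3.4)
```

```text
t 18.48 pos [0.5476 0.1621 0.0267] toolx yaw -3.46 F [-1.2 -0.5  4.9] tq [-0.04  0.3  -0.02] w 0.44
shift mm [-1.6  0.3  0.4] turn deg [-0.   -0.02 -0.06]
```

carry_out([
  [[0,0,-0.5,0,0,0,1],[0,0,-0.5,0,0,0,1],[0,0,0,0,0,0,1],[1,0,0,0,0,0,1],[1.5,0,0,0,0,0,1],[1.5,0,0,0,0,0,1],[1.5,0,0,0,0,0,1],[1.5,0,0,0,0,0,1]],
])

```text
t: 19.15
tool_pos: [0.5545, 0.1615, 0.0271]
ee_rot: [0.0, 1.0, -0.03, -0.0]
ft_force: [0.5, 0.3, -3.2]
gripper_width: 0.444
```

Run:
```python
from h import *
delta([.5746,.1604,.0267],-3.4)
```

```text
t 19.15 pos [0.5545 0.1615 0.0271] toolx yaw -3.47 F [ 0.5  0.3 -3.2] tq [-0.03  0.01 -0.01] w 0.444
shift mm [20.1 -0.1  0.4] turn deg [ 0.    0.01 -0.07]
```

It slides freely, still level, about 0.4 mm light. Continuing.

carry_out([
  [[1.5,0,0.1,0,0,0,1],[2,0,0.1,0,0,0,1],[2,0,0,0,0,0,1],[2,0,0,0,0,0,1],[2,0,0,0,0,0,1],[2,0,0,0,0,0,1],[2,0,0,0,0,0,1],[1.5,0,0,0,0,0,1]],
])

```text
t: 19.82
tool_pos: [0.5685, 0.1607, 0.027]
ee_rot: [0.0, 1.0, -0.03, -0.001]
ft_force: [-6.5, -1.0, 1.2]
gripper_width: 0.442
```

```bash
python3 chk.py 17
python3 - <<'E'
from h import *
print(arm.get_obs()["tool_pos"])
E
```

```text
t 19.87 pos [0.57 0.16 0.03] toolx yaw -3.46 F [-5.4 -0.2  1.2] tq [0.02 0.98 0.1 ] w 0.443
shift mm [ 5.9 -0.1 -2.9] turn deg [ 0.01  0.13 -0.06]
174 [24 17 11  7  3] [ 46 129 152 155 107  34  22]
176 [  1 -29 -22  -3   5] [  0 129 149 147 100  33  22]
178 [  5 -31 -14  -1   5] [  3 134  99  18   5   7   8]
180 [-17 -31 -16  -1   4] [  4 135  74   7   5   6   8]
182 [ -8 -30 -30 -32 -18] [  8 130 152 153 118  30   8]
184 [  0 -18 -15 -15 -11] [ 21 127 147 147 114  28   1]
186 [  5 -17 -16 -16 -12] [ 23 130 150 150 125  28   6]
188 [  6 -13 -15 -16 -17] [ 1 40 44 45 50 12  9]
190 [ -7 -15 -16 -17 -14] [ 5 45 53 53 52 15  6]
192 [ -3 -13 -14 -14 -14] [ 3 46 55 53 52 14  4]
194 [ -1 -13 -15 -16 -14] [ 1 45 52 54 50 13  4]
196 [  0 -13 -15 -15 -14] [-1 43 53 52 56 17 11]
198 [ -4 -12 -14  -3   4] [-3 42 54 55 50 13  3]
200 [ -4 -11 -11 -12 -12] [-7 19 22 19 22  8  5]
202 [4 5 4 3 3] [ 3  7 10  9  7  5  4]
[272.54 186.03] [0.59 0.15 0.05]
[0.56863565 0.16068511 0.02692793]
```

View pics/side17.png

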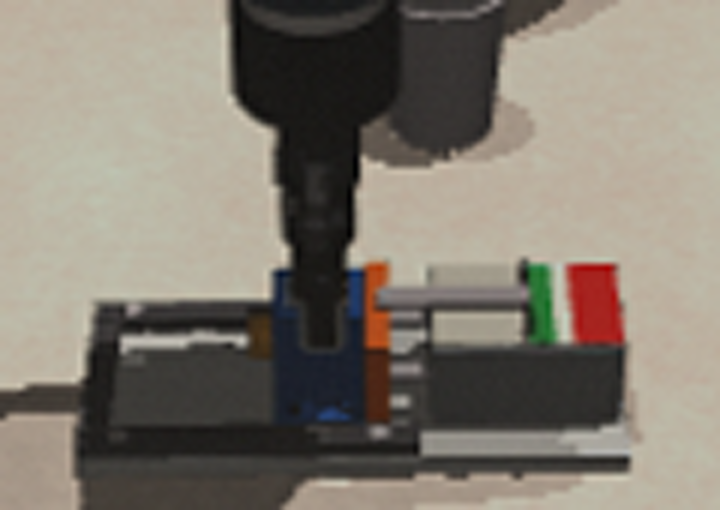

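The housing is level and flush against the plate. The pointer is at the near edge of green with travel about 14 mm. I'll push 6 mm more with a slight correction for arm flex.

carry_out([
  [[1,0,0,0,0.1,0,1],[1,0,0,0,0.1,0,1],[1,0,0,0,0,0,1],[1,0,0.1,0,0,0,1],[1,0,0.1,0,0,0,1],[1,0,0,0,0,0,1],[0,0,0,0,0,0,1],[0,0,0,0,0,0,1]],
])

```text
t: 20.53
tool_pos: [0.5733, 0.1604, 0.0268]
ee_rot: [0.0, 1.0, -0.03, -0.001]
ft_force: [-9.9, -0.0, 4.7]
gripper_width: 0.441
```

```bash
python3 chk.py 18
python3 - <<'E'
from h import *
print(arm.get_obs()["tool_pos"])
im=eyes.read_camera("top")[:,:,::-1];cv2.imwrite("pics/top18.png",im)
E
```

```text
t 20.58 pos [0.57 0.16 0.03] toolx yaw -3.44 F [-11.1   0.2   4.5] tq [0.   1.66 0.07] w 0.444
shift mm [ 1.2 -0.  -3. ] turn deg [ 0.03  0.06 -0.04]
174 [25 28 21 17 11] [ -6 -13  87 149 152 159  49]
176 [ 24  30   1 -33  -7] [-53 -72  57 139 144 147  66]
178 [ 29  21  -6 -32 -10] [-51 -72  59 145  66   9   4]
180 [  6   6 -16 -29  -8] [-49 -73  57 144  59   5   5]
182 [ 17  12 -11 -27 -29] [-50 -71  56 140 149 155  68]
184 [ 39  32  -6 -16 -15] [-18 -25  77 136 145 150  72]
186 [ 43  34  -4 -17 -15] [-16 -26  78 139 146 152  76]
188 [ 35  38  -1 -18 -16] [-15 -20  16  43  43  45  37]
190 [  3   4 -10 -17 -15] [-17 -19  21  50  53  53  41]
192 [  6   6 -10 -17 -15] [-16 -18  21  49  53  54  40]
194 [  5   7  -7 -15 -13] [-16 -19  21  50  53  54  39]
196 [  6   7  -6 -15 -14] [-17 -19  21  50  54  52  45]
198 [  6   5  -5 -14 -12] [ -9 -17  23  50  53  53  38]
200 [  3   6  -9 -14 -10] [-10  -9   4  17  19  22  19]
202 [3 5 5 5 5] [ 4  8 10 11  9  6  4]
[273.89 181.53] [0.6  0.17 0.05]
[0.57331828 0.16043123 0.02679872]
```

View pics/side18.png

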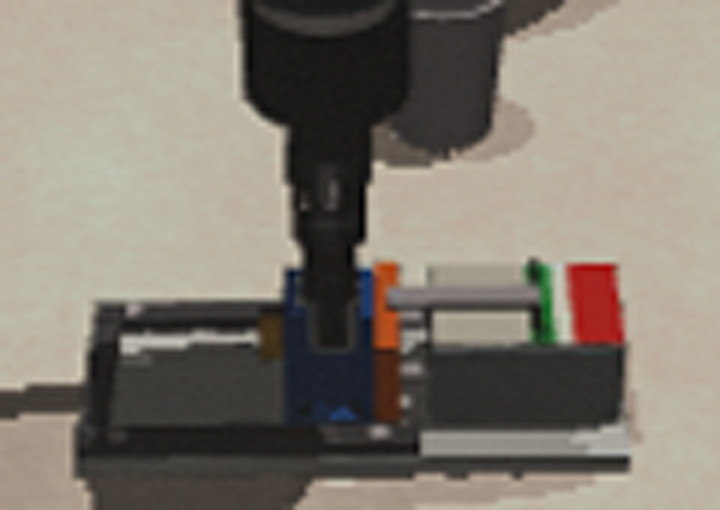

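View pics/top18.png

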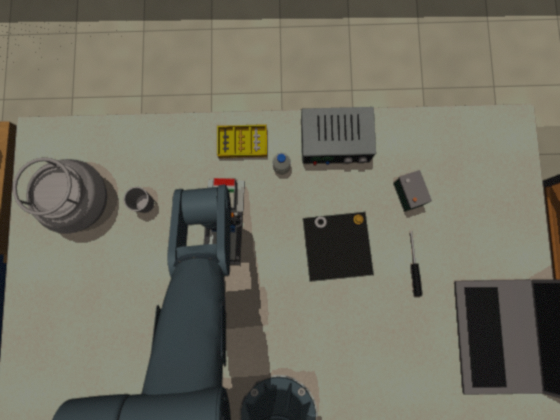

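Pointer is in green with travel about 18.3 mm, the tool level within 0.1°, and z and Fz at their flat reference. One last 1.5 mm nudge to centre it, then settle.

carry_out([
  [[0.5,0,0,0,0,0,1],[0.5,0,0,0,0.05,0,1],[0.5,0,0,0,0,0,1],[0,0,0,0,0,0,1],[0,0,0,0,0,0,1],[0,0,0,0,0,0,1],[0,0,0,0,0,0,1],[0,0,0,0,0,0,1]],
])

```text
t: 21.3
tool_pos: [0.5744, 0.1604, 0.0268]
ee_rot: [0.0, 1.0, -0.03, -0.001]
ft_force: [-11.4, -0.7, 6.3]
gripper_width: 0.444
```

```bash
python3 chk.py 19
python3 - <<'E'
from h import *
o=arm.get_obs();print(o["tool_pos"],abs(o["joint_vel"]).max())
E
```

```text
t 21.35 pos [0.57 0.16 0.03] toolx yaw -3.44 F [-12.1  -0.7   6.4] tq [-0.01  1.85  0.06] w 0.445
shift mm [ 0.2 -0.  -3. ] turn deg [ 0.04  0.06 -0.04]
174 [23 29 28 20 12] [ -1 -10  50 129 153 153 106]
176 [ 25  29   5 -29 -26] [-34 -65   0 127 147 149 100]
178 [ 29  27  -1 -30 -19] [-50 -68   0 132 101  17   1]
180 [  4   7  -5 -26 -20] [-47 -69   0 134  73   8   3]
182 [ 16  20 -11 -30 -29] [-46 -62   1 128 150 153 136]
184 [ 38  40   2 -16 -16] [-15 -19  -3 126 146 146 126]
186 [ 43  45  12 -14 -17] [-14 -20  -2 128 148 148 132]
188 [ 35  39   9 -13 -15] [-16 -19  -2  38  45  43  47]
190 [  3   4  -4 -13 -16] [-16 -18  -1  44  53  54  51]
192 [  5   6  -2 -12 -15] [-15 -18  -2  43  54  53  52]
194 [  6   7   0 -12 -15] [-16 -17  -2  44  55  52  47]
196 [  5   5   4 -10 -15] [-15 -18  -7  40  53  53  54]
198 [  5   5  -1 -13 -15] [ -7 -14 -10  41  53  53  48]
200 [  5   5  -4 -11 -10] [ -9 -10  -4  13  21  22  26]
202 [4 5 3 5 4] [ 3  5 11  9  8  4  3]
[274.57 185.97] [0.6  0.14 0.05]
[0.5743206  0.16038817 0.02676345] 0.002256328961350108
```

View pics/side19.png

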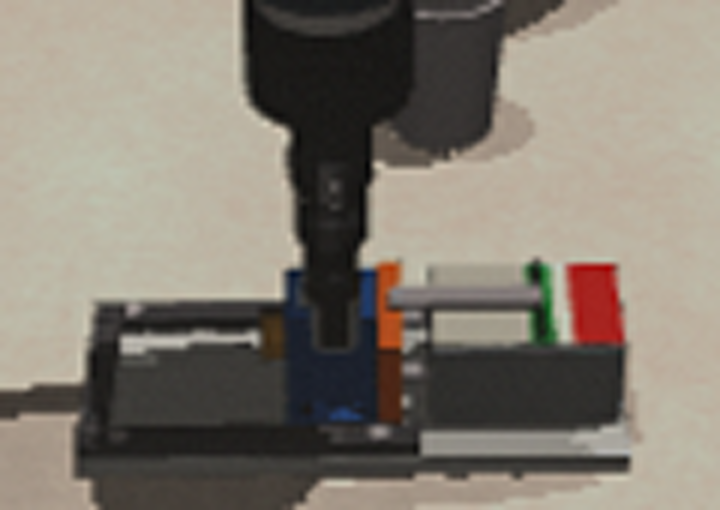

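The pointer at (540,300) sits mid-green. The housing is flush, level and steady, so I'm handing in.

```bash
python3 -c "
from bench import ticket
print(ticket.finish_job())"
```

```text
the job is handed in; nothing more can be done
None
```

I set the blue housing ears down in the recess with its socket away from the stop, then slid it against the stop. I handed the job in at about 21 s with the arm still gripping it and pressing.

**First slide:** Too much downward push made the housing stick on the floor (up to about 23 N sideways), and it pitched about 2° in the grip. I tried turning it back, but the readings stayed unclear. So I backed off clear of the stop, let it rest freely on the recess floor, regripped it level at 100 N and pushed again lightly.

**Last checks that agree:**
- **Pointer:** it sits mid-green, with stop travel of about 20 mm read from the plate's movement. It was never seen past the middle of green.
- **Seating:** the tool is level within 0.1° and its height is back at the reading taken after the regrip (0.0268 against 0.0267 m). The flat face lies flush along the plate, and joint speeds are near zero.
- **Other things on the bench:** everything looked unmoved in the last top picture.

**Disagreement:** the wrist force along the push reads 11–12 N, slightly above the spring's 10 N at that travel. I put this down to floor friction from the light downward push of about 6 N. Flatness is judged from those readings and from edges about one pixel wide in the side view.

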